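Air the vial incubator on its folding brace

ROBOT

A 6-joint arm with a two-finger parallel gripper is mounted at the origin on the work surface. World frame = base frame: x ahead of the robot, y to its left, z up, the work surface at z = 0. Lengths are in m, angles in rad, forces in N, time in s.
With the tool pointing down it reaches from about 0.275 to 0.725 m from the base axis. Payload 15.9 kg.
Tool frame: the origin (TCP) lies at the very end of the fingers, on their centre line; the grasp point (between the pads) lies behind it (hold_point_z is the z of the grasp point in the tool frame, in m); z points along the fingers, y is the direction in which the jaws open and shut (so a half turn about z gives the same grasp; the last joint's range is limited). The gripper opens to 85 mm and grips with 20 to 120 N. Pads are 22 mm wide; open, the fingers measure 114 mm over their backs; the gripper's body (76 mm by 85 mm) begins 54 mm behind the grasp point. The pads swing forward as they close: fully open they stand 13 mm farther back than shut.
Start: joints at [1.185, 0.213, -0.034, 1.323, 0, 1.571], TCP at [0.188, 0.463, 0.231] pointing down, gripper open.
Joint ranges: [-2.98, 2.98], [-0.74, 1.72], [-1.14, 1.35], [-2.1, 2.04], [-1.57, 1.44], [-3.14, 3.14]. Speed limits (rad/s): [1.89, 1.89, 2.39, 2.57, 3.14, 3.14].

INTERFACE

Orientations are given as a 3x3 rotation matrix whose columns are the frame's x, y, z axes.
In Python, from cell import get_obs, camera, camera_model, close_job, hold_point_z gives the robot as it stands.
- The arm moves only by the tool move_arm, never from a script. Its argument "targets" is a list of rows, each a list of 6 numbers: the shift along the tool's x, y, z in m, then the turn, a rotation vector about the tool's x, y, z in degrees. In form: [[dx, dy, dz, rx, ry, rz], ...]. A call has 1 to 12 rows; each row is the pose to reach, as a shift and turn from the pose measured when the call began, along the tool's axes at that moment; what a row does not reach only later rows make up. A row lasts 1/12 s, in which the tool goes at most 41.7 mm and 7.16 degrees, less where a joint would pass 70% of its speed; a pose out of reach is approached as far as the arm can. A call with a gripper value outside its range is refused whole. "grip" is the finger opening in m, from 0 to 0.0854, set as the call begins (left out, the last holds). The fingers move at their own pace and stop on an object; "grip_force" is the grip in N (left out, the last holds). Time passes only in rows, so rows that repeat a pose let the fingers close. It gives the time, the measured TCP pose, the force and the opening at its end, in the units of the state.
- get_obs(): the state, without advancing time (a new reading comes with each control period).
- camera(name): name is "side" or "top" or "wrist"; returns the picture (480x640x3 uint8, red, green, blue); there is no depth.
- camera_model(name): a dict with "mtx" (3x3 intrinsics, pixels), "origin" and "attitude" of the camera in the world; the wrist camera has in their place "mount" (4x4, takes a point from camera to tool coordinates, whose origin is the TCP and whose axes are the flange's). Camera axes: x right, y down, z forward; pixel columns grow to the right and rows downward; lengths in m; the calibration is good to about 2 mm. A picture is of the moment at which its call begins: read the wrist's pose just before it. camera_model takes no time and is no camera call.
- close_job(): hands the job in, once; it reports no verdict.
The state is a dict: "clock": time; "joints": joint angles; "qvel": joint speeds; "tau": joint torques, N m; "position": TCP position; "eef_rot": TCP orientation; "ft_force": force on the tool from outside, world axes, zero at the start; "ft_torque": the same for the moment, N m; "finger_gap": opening from 0.0 (shut) to 1.0 (fully open).
Only numpy, scipy, OpenCV 4.12 (cv2) and the standard library are available. Lean on these libraries where they do the work, as an engineer would, in place of code of your own. Each camera call takes 0.05 s, during which the arm holds its last target. There are 200 camera calls.

TASK

Air the vial incubator: raise its lid until the folding brace at its side snaps past straight and locks, let go, and leave the lid standing open on the brace by itself for three seconds or more. Then unlock the brace by drawing its knee forward, towards the lid's handle side, which lifts the lid slightly, until the brace folds and the lid goes fully shut. Leave the case, the bottle and the beaker where they stand.

Things in the scene. Friction and masses are not known exactly. Their poses are not given: they have to be found in the camera images.
- incubator: Fixed white vial box, 170 deep (x) x 220 wide (y) x 110 mm to the rim. Origin: centre of underside; +x to its back, z up; front (lid handle) looks to -x. Lid hinge line: along y at x=85, z=110 mm. On its -y side a folding brace: two flat steel links, 74 mm each, a knee between; lower pivot x=-5, z=90; upper pivot on the lid's edge 120 mm from the hinge. Brace stands 20 mm off the box.
- lid (a joint): Lid angle, rad: 0 shut, locked open about 1.28; 1.31 (brace straight) is the most. Lid 0.5 kg, with a soft-close damper: let go below 1.15 it sinks shut by itself in 1 to 3 s. Raised above 1.24 the knee's light spring snaps the brace into lock by itself, even once let go.
- lid_bar (a point): Middle of the lid's handle: level round steel bar, 12 mm thick, 110 mm long, parallel to the hinge line and 209 mm from it, in the lid's plane, 35 mm clear of its front edge on a post at each end (90 mm free between). Lid shut: bar at 110 mm height; it moves on a circle about the hinge line and can turn between the fingers. Site y: along the bar.
- knee (a joint): Knee angle of the brace, rad: 0 folded (lid shut), 2.65 links straight, 3.00 at its stop past straight, where the brace is locked. Drawn back below about 1.8 the lid sinks shut by its weight; let go above 2.1 it snaps back to lock.
- knee_pin (a point): Point on the knee's level pull pin (round steel, 12 mm thick, 85 mm long, 18 mm head, sticking out to the incubator's -y), 71 mm out from the box's side, 28 mm short of the head. Locked it is at x=36, z=153 mm of the incubator. Pushed to -x (a few N) it circles the lower pivot, up and forward; 60 mm on, the lid shuts by itself, the pin ending at x=-60, z=40. A hand here is clear of the lid.
- case: Bystander: smaller grey case with a white lift-off lid and a steel loop on top, 156 x 126 x 110 mm, no hinge and no brace. Origin: centre of the underside.
- reagent_bottle: Bystander: amber bottle, 72 mm across, 170 mm high. Origin: centre of the underside.
- beaker: Bystander: white open beaker, 80 mm across, 100 mm high. Origin: centre of the underside.

How it is judged:
By the outcome, as a careful person would: the job done as asked, in the order asked, and still so for the second after the job is handed in, with the robot touching nothing.
It also fails if it takes over 64 s, if anything falls off the work surface, if the arm or the gripper's body presses on something with over 40 N, if the wrist force passes 120 N, or if a joint passes its speed limit or range.

## Working session

There is one attempt and no reset: what is moved stays moved. The work goes in short steps, Python scripts to look and compute and a tool call to move; the robot and the scene stay as the last step left them, time stands still between calls to the robot, and variables do not carry over. Pictures are saved under pics/ and viewed, about 8 in all and at most 12, crops included, and the job is handed in when it is done.

Besides the shell and the picture viewer there is one more tool, called after ">>>" by a JSON object that holds its "api" and its "payload". move_arm: Moves the arm, as the interface text tells. Its arguments: {"type":"object","properties":{"targets":{"type":"array","items":{"type":"array","items":{"type":"number"}}},"grip":{"type":"number"},"grip_force":{"type":"number"}},"required":["targets"]}

```bash
ls; mkdir -p pics; python3 - <<'E'
from cell import *
import cv2,numpy as np
np.set_printoptions(precision=4,suppress=True)
o=get_obs(); print(o, hold_point_z)
for n in ["side","top"]:
    m=camera_model(n); print(n,m)
    cv2.imwrite(f"pics/{n}0.png",camera(n)[:,:,::-1])
print(camera_model("wrist"))
E
```

```text
pics
{'clock': 0.0, 'joints': array([ 1.185 ,  0.2134, -0.0351,  1.3235, -0.    ,  1.5708]), 'qvel': array([-0.0006, -0.0016,  0.0002,  0.0019, -0.0008, -0.0001]), 'tau': array([  0.0039, -68.6167,  48.7119,   0.0173,   0.0003,  -0.    ]), 'position': array([0.188 , 0.4629, 0.2308]), 'eef_rot': array([[-0.9265,  0.3763, -0.0004],
       [ 0.3763,  0.9265, -0.001 ],
       [-0.    , -0.0011, -1.    ]]), 'ft_force': array([-0.3188,  0.3989,  0.0315]), 'ft_torque': array([0.0062, 0.0083, 0.0102]), 'finger_gap': 1.0024024473682007} -0.0187
side {'mtx': array([[594.0372,   0.    , 328.3215],
       [  0.    , 594.0372, 237.8477],
       [  0.    ,   0.    ,   1.    ]]), 'origin': array([-0.012 , -0.8733,  1.0351]), 'attitude': array([[ 0.853 , -0.334 ,  0.4011],
       [-0.5215, -0.5779,  0.6277],
       [ 0.0221, -0.7446, -0.6671]])}
top {'mtx': array([[443.6515,   0.    , 318.9432],
       [  0.    , 443.6515, 239.516 ],
       [  0.    ,   0.    ,   1.    ]]), 'origin': array([0.44  , 0.0404, 1.1204]), 'attitude': array([[ 0.0146, -0.9914,  0.1304],
       [-0.9994, -0.0187, -0.0307],
       [ 0.0329, -0.1299, -0.991 ]])}
{'mtx': array([[356.464 ,   0.    , 317.1275],
       [  0.    , 356.464 , 245.4992],
       [  0.    ,   0.    ,   1.    ]]), 'mount': array([[-0.0005, -0.9517, -0.3071,  0.0798],
       [ 1.    , -0.0004, -0.0003,  0.0005],
       [ 0.0001, -0.3071,  0.9517, -0.1419],
       [ 0.    ,  0.    ,  0.    ,  1.    ]])}
```

View pics/side0.png

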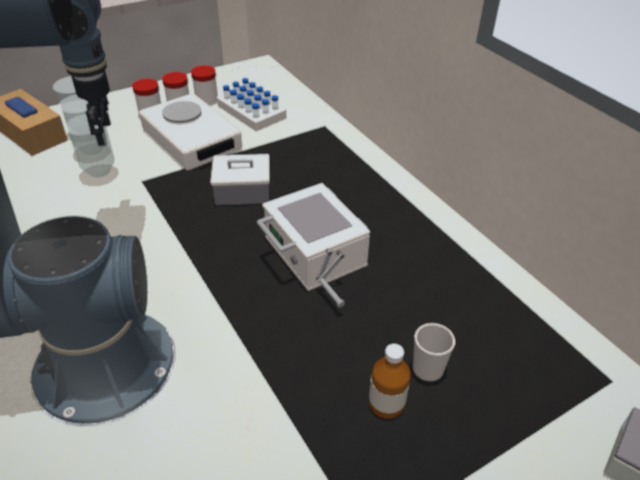

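View pics/top0.png

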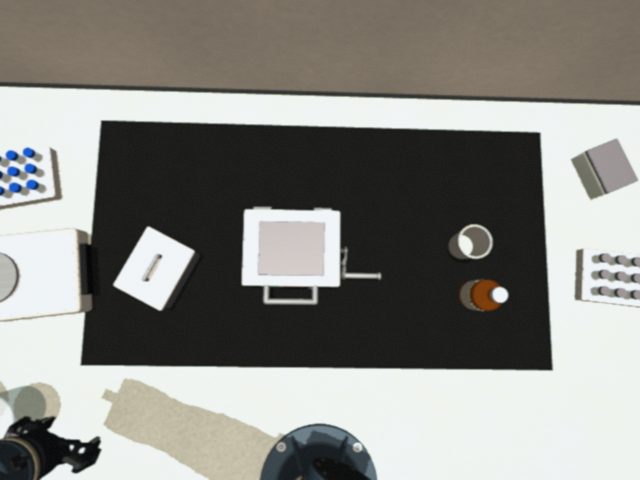

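Both views show the incubator: top, lid corners about (244,209)-(340,287), bar at row 303, pin head (380,277); side, pin head (341,302). I'll zoom in to get finer pixels.

```bash
python3 - <<'E'
import cv2,numpy as np
s=cv2.imread("pics/side0.png")[175:315,250:380]; t=cv2.imread("pics/top0.png")[195:315,235:390]
s=cv2.resize(s,None,fx=3,fy=3,interpolation=cv2.INTER_CUBIC); t=cv2.resize(t,None,fx=2.5,fy=2.5,interpolation=cv2.INTER_CUBIC)
c=np.zeros((420,790,3),np.uint8); c[:420,:390]=s; c[:300,395:395+t.shape[1]]=t[:300]
cv2.imwrite("pics/crop.png",c)
E
```

```text
(no output)
```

View pics/crop.png

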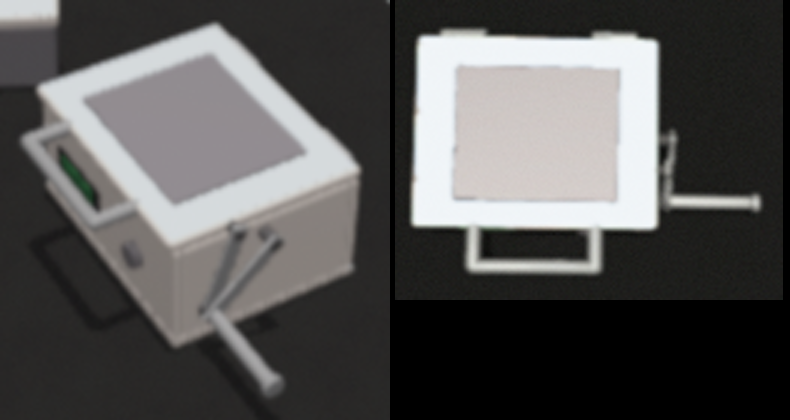

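The crop shows the lid corners, both bar ends and the pin clearly in both views. Next I triangulate them.

```bash
cat > h.py <<'E'
import numpy as np, cv2
from cell import *
np.set_printoptions(precision=4,suppress=True)
def P(n):
    m=camera_model(n); R=np.array(m["attitude"]); return np.array(m["mtx"])@np.c_[R.T,-R.T@m["origin"]]
def tri(Pa,a,Pb,b):
    X=cv2.triangulatePoints(Pa,Pb,np.array(a,float).reshape(2,1),np.array(b,float).reshape(2,1)).ravel(); return X[:3]/X[3]
def wristP():
    o=get_obs(); m=camera_model("wrist"); T=np.eye(4); T[:3,:3]=o["eef_rot"]; T[:3,3]=o["position"]
    return np.array(m["mtx"])@np.linalg.inv(T@np.array(m["mount"]))[:3]
E
python3 - <<'E'
from h import *
pts=dict(barL=((25,142),(470,267)),barR=((97,221),(598,268)),fR=((172,245),(657,229)),fL=((40,90),(413,224)),bL=((218,25),(420,37)),bR=((358,168),(657,41)),head=((271,384),(757,202)))
Ps,Pt=P("side"),P("top")
for k,(s,t) in pts.items():
    s=(250+s[0]/3,175+s[1]/3); t=(235+(t[0]-395)/2.5,195+t[1]/2.5)
    X=tri(Ps,s,Pt,t); q=Ps@np.r_[X,1]; r=Pt@np.r_[X,1]
    print(k,X,q[:2]/q[2]-s,r[:2]/r[2]-t)
E
```

```text
barL [0.4287 0.1288 0.1096] [ 0.2022 -0.0023] [-0.1748  0.3404]
barR [0.431  0.0131 0.1154] [-0.1963  0.0088] [ 0.1635 -0.3145]
fR [ 0.4664 -0.0395  0.1168] [-0.1263  0.0105] [ 0.1043 -0.1993]
fL [0.4675 0.1804 0.1113] [-0.0886  0.0015] [ 0.0794 -0.1538]
bL [0.6383 0.1798 0.1153] [-0.1124  0.0135] [ 0.1065 -0.2024]
bR [ 0.6371 -0.0372  0.1168] [ 0.3174 -0.0602] [-0.2765  0.5216]
head [ 0.4938 -0.1413  0.0454] [ 0.4343 -0.0562] [-0.3332  0.6367]
```

>>> {"api": "move_arm", "payload": {"targets": [[-0.372, -0.272, 0.0, 0, 0, 67.9], [-0.372, -0.272, 0.0, 0, 0, 67.9], [-0.372, -0.272, 0.0, 0, 0, 67.9], [-0.372, -0.272, 0.0, 0, 0, 67.9], [-0.372, -0.272, 0.0, 0, 0, 67.9], [-0.372, -0.272, 0.0, 0, 0, 67.9], [-0.372, -0.272, 0.0, 0, 0, 67.9], [-0.372, -0.272, 0.0, 0, 0, 67.9], [-0.372, -0.272, 0.0, 0, 0, 67.9], [-0.372, -0.272, 0.0, 0, 0, 67.9], [-0.372, -0.272, 0.0, 0, 0, 67.9], [-0.372, -0.272, 0.0, 0, 0, 67.9]], "grip": 0.032}}

```text
clock: 1.1
position: [0.4326, 0.0658, 0.2307]
eef_rot: [[0.006, 1.0, -0.0], [1.0, -0.006, -0.002], [-0.002, -0.0, -1.0]]
ft_force: [-0.3, 1.2, -0.3]
finger_gap: 0.376
```

>>> {"api": "move_arm", "payload": {"targets": [[0, 0, 0.0, 0, 0, 0], [0, 0, 0, 0, 0, 0]]}}

```text
clock: 1.27
position: [0.4326, 0.0653, 0.2304]
eef_rot: [[0.007, 1.0, -0.001], [1.0, -0.007, -0.003], [-0.003, -0.001, -1.0]]
ft_force: [-0.3, -0.1, -0.0]
finger_gap: 0.373
```

```bash
python3 - <<'E'
from h import *
o=get_obs(); print(o["position"],o["eef_rot"],o["joints"],o["ft_force"],o["clock"])
Pw=wristP(); im=camera("wrist")[:,:,::-1].copy(); cv2.imwrite("pics/w1.png",im)
for X in [(.430,.129,.11),(.430,.013,.11),(.588,-.11,.153)]:
    q=Pw@np.r_[X,1]; print(q[:2]/q[2])
np.save("Pw1.npy",Pw)
E
```

```text
[0.4326 0.0653 0.2304] [[ 0.0073  1.     -0.0009]
 [ 1.     -0.0073 -0.0026]
 [-0.0026 -0.0009 -1.    ]] [ 0.1515  0.086  -0.1868  1.2993 -0.0024  1.7296] [-0.2569 -0.1462 -0.0185] 1.2667
[314.1977 153.3479]
[315.677  300.3397]
[513.2749 461.3895]
```

View pics/w1.png

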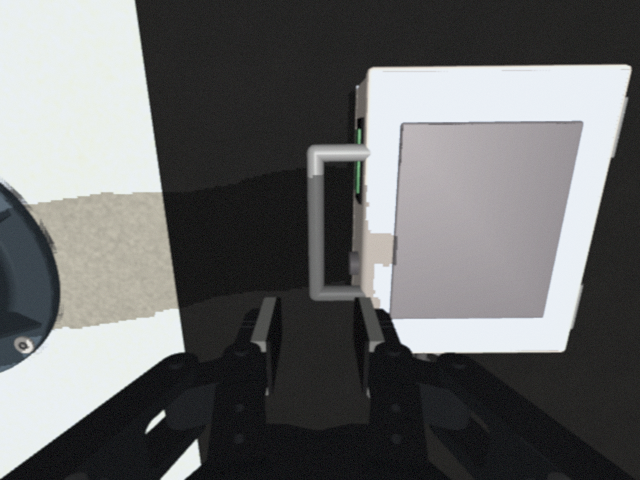

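The bar shows at column 316, rows 148-297, within about 2 mm of the predicted position. I'll descend over it.

>>> {"api": "move_arm", "payload": {"targets": [[0.003, -0.001, 0.03, 0, 0, 0], [0.006, -0.002, 0.06, 0, 0, 0], [0.007, -0.002, 0.08, 0, 0, 0], [0.007, -0.002, 0.095, 0, 0, 0], [0.007, -0.002, 0.108, 0, 0, 0], [0.007, -0.002, 0.118, 0, 0, 0], [0.007, -0.002, 0.126, 0, 0, 0], [0.007, -0.002, 0.133, 0, 0, 0], [0.007, -0.002, 0.136, 0, 0, 0], [0.007, -0.002, 0.136, 0, 0, 0]]}}

```text
clock: 2.15
position: [0.4299, 0.0731, 0.0942]
eef_rot: [[0.005, 1.0, -0.001], [1.0, -0.005, -0.002], [-0.002, -0.001, -1.0]]
ft_force: [1.2, 0.5, 1.0]
finger_gap: 0.372
```

>>> {"api": "move_arm", "payload": {"targets": [[0, 0, 0, 0, 0, 0], [0, 0, 0, 0, 0, 0], [0, 0, 0, 0, 0, 0], [0, 0, 0, 0, 0, 0], [0, 0, 0, 0, 0, 0], [0, 0, 0, 0, 0, 0]], "grip": 0.0, "grip_force": 40}}

```text
clock: 2.65
position: [0.4314, 0.0734, 0.095]
eef_rot: [[0.005, 1.0, 0.002], [1.0, -0.005, -0.002], [-0.002, 0.002, -1.0]]
ft_force: [7.2, 1.0, -3.0]
finger_gap: 0.122
```

>>> {"api": "move_arm", "payload": {"targets": [[0, 0.0003, -0.0104, 0, 0, 0], [0, 0.001, -0.0209, 0, 0, 0], [0, 0.0023, -0.0312, 0, 0, 0], [0, 0.0042, -0.0415, 0, 0, 0], [0, 0.0065, -0.0517, 0, 0, 0], [0, 0.0093, -0.0618, 0, 0, 0], [0, 0.0127, -0.0717, 0, 0, 0], [0, 0.0165, -0.0814, 0, 0, 0], [0, 0.0208, -0.0909, 0, 0, 0], [0, 0.0256, -0.1002, 0, 0, 0], [0, 0.0308, -0.1092, 0, 0, 0], [0, 0.0365, -0.118, 0, 0, 0]]}}

```text
clock: 3.65
position: [0.4663, 0.0734, 0.2135]
eef_rot: [[0.005, 1.0, -0.001], [1.0, -0.005, -0.002], [-0.002, -0.001, -1.0]]
ft_force: [-8.7, 1.2, -0.0]
finger_gap: 0.12
```

>>> {"api": "move_arm", "payload": {"targets": [[0, 0.0061, -0.0085, 0, 0, 0], [0, 0.0126, -0.0166, 0, 0, 0], [0, 0.0196, -0.0245, 0, 0, 0], [0, 0.0269, -0.0319, 0, 0, 0], [0, 0.0346, -0.039, 0, 0, 0], [0, 0.0426, -0.0457, 0, 0, 0], [0, 0.0509, -0.052, 0, 0, 0], [0, 0.0596, -0.0579, 0, 0, 0], [0, 0.0685, -0.0633, 0, 0, 0], [0, 0.0777, -0.0683, 0, 0, 0], [0, 0.0871, -0.0728, 0, 0, 0], [0, 0.0968, -0.0768, 0, 0, 0]]}}

```text
clock: 4.65
position: [0.563, 0.0736, 0.292]
eef_rot: [[0.005, 1.0, -0.0], [1.0, -0.005, -0.0], [-0.0, -0.0, -1.0]]
ft_force: [-9.2, 4.1, 16.0]
finger_gap: 0.119
```

```bash
python3 - <<'E'
from h import *
o=get_obs(); print(o["position"],o["ft_force"],o["clock"],o["joints"])
cv2.imwrite("pics/s2.png",cv2.resize(camera("side")[130:330,220:420,::-1],None,fx=3,fy=3))
E
```

```text
[0.563  0.0736 0.292 ] [-9.1997  4.07   16.0066] 4.65 [ 0.1301  0.3628  0.32    1.5284 -0.0003  1.7055]
```

View pics/s2.png

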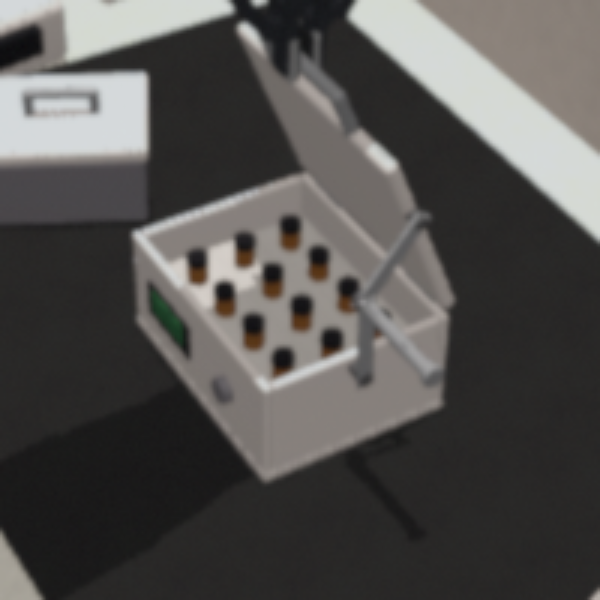

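The lid is at about 1.2 rad and the brace isn't straight yet. I'll continue to about 1.275, slightly higher to relieve the radial load.

>>> {"api": "move_arm", "payload": {"targets": [[0, 0.003, -0.0025, 0, 0, 0], [0, 0.006, -0.004, 0, 0, 0], [0, 0.009, -0.005, 0, 0, 0], [0, 0.011, -0.0055, 0, 0, 0], [0, 0.013, -0.006, 0, 0, 0], [0, 0.013, -0.006, 0, 0, 0], [0, 0.013, -0.006, 0, 0, 0], [0, 0.013, -0.006, 0, 0, 0]]}}

```text
clock: 5.37
position: [0.5775, 0.0736, 0.2971]
eef_rot: [[0.005, 1.0, -0.001], [1.0, -0.005, -0.0], [-0.0, -0.001, -1.0]]
ft_force: [6.6, 3.2, -20.5]
finger_gap: 0.12
```

```bash
python3 - <<'E'
from h import *
cv2.imwrite("pics/s3.png",cv2.resize(camera("side")[130:330,220:420,::-1],None,fx=3,fy=3))
E
```

```text
(no output)
```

View pics/s3.png

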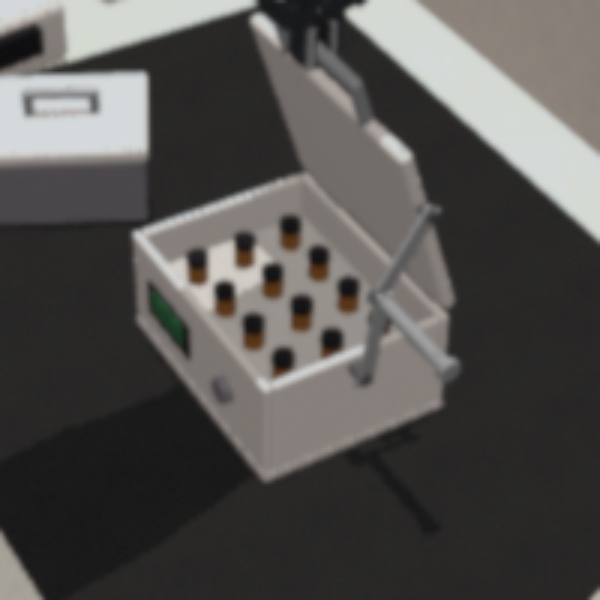

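>>> {"api": "move_arm", "payload": {"targets": [[0, 0.001, 0.0005, 0, 0, 0], [0, 0.002, 0.001, 0, 0, 0], [0, 0.003, 0.001, 0, 0, 0], [0, 0.004, 0.001, 0, 0, 0], [0, 0.004, 0.001, 0, 0, 0], [0, 0.004, 0.001, 0, 0, 0]]}}

```text
clock: 5.92
position: [0.5818, 0.0737, 0.2977]
eef_rot: [[0.005, 1.0, 0.002], [1.0, -0.005, 0.0], [0.0, 0.002, -1.0]]
ft_force: [-1.1, 1.6, 7.9]
finger_gap: 0.116
```

```bash
python3 - <<'E'
from h import *
cv2.imwrite("pics/s4.png",cv2.resize(camera("side")[130:330,220:420,::-1],None,fx=3,fy=3))
Ps=P("side")
for X in [(.588,-.139,.153),(.588,-.065,.153)]:
    q=Ps@np.r_[X,1]; print((q[:2]/q[2]-[220,130])*3)
E
```

```text
[475.8905 367.8031]
[419.1891 309.2421]
```

View pics/s4.png

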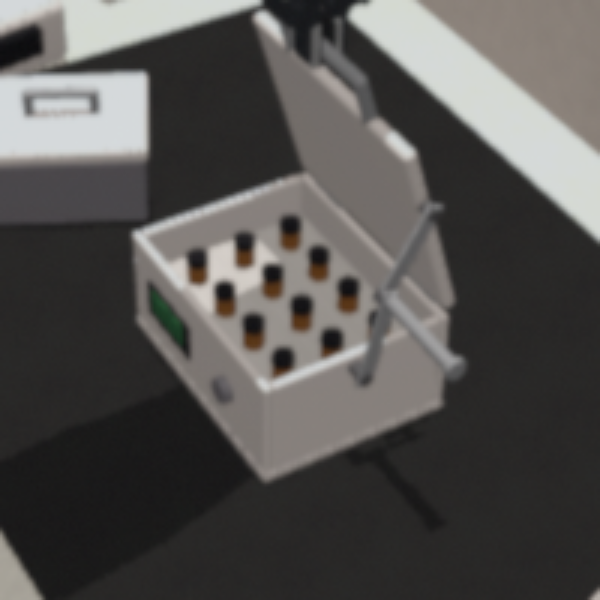

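The head is at (456,366), while the locked position would be about (476,368), so the brace is close to straight but not locked. I'll loosen the fingers around the bar and let the spring act.

>>> {"api": "move_arm", "payload": {"targets": [[0, 0, 0, 0, 0, 0], [0, 0, 0, 0, 0, 0], [0, 0, 0, 0, 0, 0], [0, 0, 0, 0, 0, 0], [0, 0, 0, 0, 0, 0], [0, 0, 0, 0, 0, 0], [0, 0, 0, 0, 0, 0], [0, 0, 0, 0, 0, 0]], "grip": 0.028}}

```text
clock: 6.63
position: [0.5817, 0.0737, 0.2976]
eef_rot: [[0.005, 1.0, 0.001], [1.0, -0.005, 0.0], [0.0, 0.001, -1.0]]
ft_force: [-0.2, 0.4, -0.2]
finger_gap: 0.328
```

```bash
python3 - <<'E'
from h import *
cv2.imwrite("pics/s5.png",cv2.resize(camera("side")[130:330,220:420,::-1],None,fx=3,fy=3))
E
```

```text
(no output)
```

View pics/s5.png

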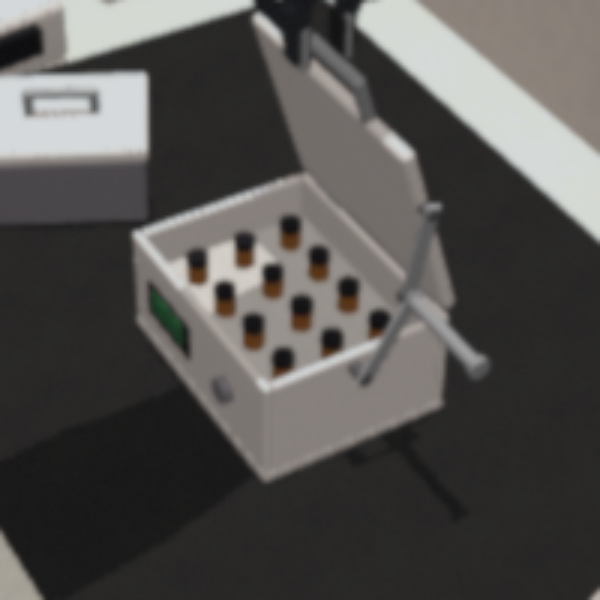

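The brace is locked: the knee is past straight, the head is at (483,367), and the wrist force is zero. I'll withdraw upward, then turn and shift towards the pin while the lid stands open.

>>> {"api": "move_arm", "payload": {"targets": [[0, 0, -0.002, 0, 0, 0], [0, 0, -0.01, 0, 0, 0], [0, 0, -0.025, 0, 0, 0], [0, 0, -0.045, 0, 0, 0], [0, 0, -0.065, 0, 0, 0], [0, 0, -0.085, 0, 0, 0], [0, 0, -0.1, 0, 0, 0], [0, 0, -0.11, 0, 0, 0], [0, 0, -0.11, 0, 0, 0]], "grip": 0.036}}

```text
clock: 7.43
position: [0.582, 0.0737, 0.4095]
eef_rot: [[0.005, 1.0, 0.004], [1.0, -0.005, 0.0], [0.001, 0.004, -1.0]]
ft_force: [0.9, -0.1, -0.4]
finger_gap: 0.422
```

>>> {"api": "move_arm", "payload": {"targets": [[-0.02, 0, 0, 0, 0, -7], [-0.04, 0.005, 0, 0, 0, -14], [-0.06, 0.01, 0, 0, 0, -21], [-0.08, 0.015, 0, 0, 0, -28], [-0.1, 0.02, 0, 0, 0, -35], [-0.12, 0.025, 0, 0, 0, -42], [-0.14, 0.03, 0, 0, 0, -49], [-0.16, 0.035, 0, 0, 0, -56], [-0.18, 0.04, 0, 0, 0, -63], [-0.187, 0.04, 0, 0, 0, -70], [-0.187, 0.04, 0, 0, 0, -77], [-0.187, 0.04, 0, 0, 0, -84]], "grip": 0.0}}

```text
clock: 8.43
position: [0.6181, -0.1137, 0.4045]
eef_rot: [[-0.995, 0.104, 0.009], [0.104, 0.995, -0.0], [-0.009, 0.001, -1.0]]
ft_force: [0.0, 0.4, -0.6]
finger_gap: -0.001
```

```bash
python3 - <<'E'
from h import *
o=get_obs(); print(o["position"],o["joints"],o["eef_rot"],o["clock"],o["ft_force"])
E
```

```text
[ 0.6181 -0.1137  0.4045] [-0.1826  0.6778  1.1499  2.0343  0.0012 -0.078 ] [[-0.9945  0.1044  0.0086]
 [ 0.1044  0.9945 -0.0004]
 [-0.0085  0.0005 -1.    ]] 8.4333 [ 0.0386  0.3804 -0.6108]
```

>>> {"api": "move_arm", "payload": {"targets": [[0, 0, 0.01, 0, 0, -7], [0, 0, 0.02, 0, 0, -14], [0, 0, 0.03, 0, 0, -21], [0, 0, 0.04, 0, 0, -28], [0, 0, 0.05, 0, 0, -35], [0, 0, 0.06, 0, 0, -42], [0, 0, 0.07, 0, 0, -49], [0, 0, 0.08, 0, 0, -56], [0, 0, 0.09, 0, 0, -63], [0, 0, 0.09, 0, 0, -70], [0, 0, 0.09, 0, 0, -77], [0, 0, 0.09, 0, 0, -84]]}}

```text
clock: 9.43
position: [0.6185, -0.1137, 0.3136]
eef_rot: [[-0.202, -0.979, 0.007], [-0.979, 0.202, -0.0], [-0.001, -0.007, -1.0]]
ft_force: [-0.8, -0.5, -0.5]
finger_gap: -0.004
```

>>> {"api": "move_arm", "payload": {"targets": [[0, 0, 0, 0, 0, -7], [0, 0, 0, 0, 0, -12], [0, 0, 0, 0, 0, -12], [0, 0, 0, 0, 0, -12], [0, 0, 0, 0, 0, -12], [0, 0, 0, 0, 0, -12]]}}

```text
clock: 9.93
position: [0.6184, -0.1137, 0.3134]
eef_rot: [[0.004, -1.0, 0.007], [-1.0, -0.004, -0.0], [0.0, -0.007, -1.0]]
ft_force: [0.5, -0.7, -0.6]
finger_gap: 0.003
```

```bash
python3 - <<'E'
from h import *
o=get_obs(); print(o["position"],o["joints"],o["eef_rot"],o["clock"],o["ft_force"])
s=camera("side")[130:330,220:420,::-1]; t=camera("top")[180:330,250:400,::-1]
cv2.imwrite("pics/st6.png",np.hstack([cv2.resize(s,(400,400)),cv2.resize(t,(400,400),interpolation=cv2.INTER_CUBIC)]))
for n,X in [("s",(.588,-.139,.153)),("t",(.588,-.139,.153)),("t",(.588,-.11,.153))]:
    q=P("side" if n=="s" else "top")@np.r_[X,1]; q=q[:2]/q[2]; print((q-[220,130])*2 if n=="s" else (q-[250,180])*400/150+[400,0])
E
```

```text
[ 0.6184 -0.1137  0.3134] [-0.1824  0.5175  0.6112  1.6573  0.0012 -1.7571] [[ 0.0039 -1.      0.0073]
 [-1.     -0.0039 -0.0002]
 [ 0.0002 -0.0073 -1.    ]] 9.9333 [ 0.4841 -0.7354 -0.6   ]
[317.2603 245.2021]
[763.9063 137.4201]
[729.1759 136.7469]
```

View pics/st6.png

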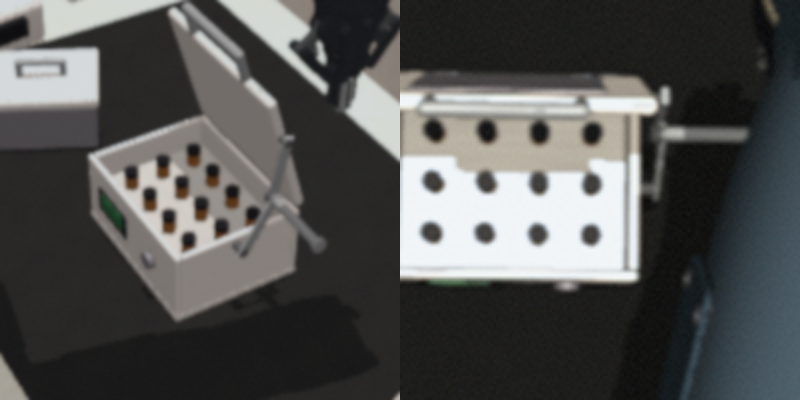

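The lid is standing by itself. In the top view the pin is at row 133, about 3 mm further back than nominal (x≈0.591). I'll lower the closed fingers behind the pin.

>>> {"api": "move_arm", "payload": {"targets": [[0, -0.004, 0.02, 0, 0, 0], [0, -0.008, 0.04, 0, 0, 0], [0, -0.009, 0.06, 0, 0, 0], [0, -0.009, 0.08, 0, 0, 0], [0, -0.009, 0.1, 0, 0, 0], [0, -0.009, 0.12, 0, 0, 0], [0, -0.009, 0.138, 0, 0, 0], [0, -0.009, 0.153, 0, 0, 0], [0, -0.009, 0.165, 0, 0, 0], [0, -0.009, 0.174, 0, 0, 0], [0, -0.009, 0.178, 0, 0, 0], [0, -0.009, 0.178, 0, 0, 0]]}}

```text
clock: 11.03
position: [0.6284, -0.1136, 0.1349]
eef_rot: [[0.004, -1.0, 0.006], [-1.0, -0.004, 0.0], [0.0, -0.006, -1.0]]
ft_force: [0.6, 0.1, -0.1]
finger_gap: 0.003
```

>>> {"api": "move_arm", "payload": {"targets": [[0, 0, 0, 0, 0, 0], [0, 0, 0, 0, 0, 0], [0, 0, 0, 0, 0, 0], [0, 0, 0, 0, 0, 0], [0, 0, 0, 0, 0, 0], [0, 0, 0, 0, 0, 0], [0, 0, 0, 0, 0, 0], [0, 0, 0, 0, 0, 0], [0, 0, 0, 0, 0, 0], [0, 0, 0, 0, 0, 0]]}}

```text
clock: 11.87
position: [0.6284, -0.1136, 0.1349]
eef_rot: [[0.004, -1.0, 0.006], [-1.0, -0.004, 0.0], [0.0, -0.006, -1.0]]
ft_force: [0.5, 0.6, 0.3]
finger_gap: 0.003
```

No contact so far, and the lid has stood free for over 4 s. Now I push the pin forward.

>>> {"api": "move_arm", "payload": {"targets": [[0, 0.005, 0, 0, 0, 0], [0, 0.01, 0, 0, 0, 0], [0, 0.015, 0, 0, 0, 0], [0, 0.02, 0, 0, 0, 0], [0, 0.025, 0, 0, 0, 0], [0, 0.03, 0, 0, 0, 0], [0, 0.034, 0, 0, 0, 0], [0, 0.038, 0, 0, 0, 0], [0, 0.042, 0, 0, 0, 0], [0, 0.046, 0, 0, 0, 0], [0, 0.05, 0, 0, 0, 0], [0, 0.054, 0, 0, 0, 0]]}}

```text
clock: 12.87
position: [0.5739, -0.1139, 0.1344]
eef_rot: [[0.004, -1.0, 0.006], [-1.0, -0.004, 0.0], [-0.0, -0.006, -1.0]]
ft_force: [1.2, 0.5, 0.3]
finger_gap: -0.001
```

```bash
python3 - <<'E'
from h import *
s=camera("side")[130:330,220:420,::-1]; cv2.imwrite("pics/s7.png",cv2.resize(s,(500,500)))
E
```

```text
(no output)
```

View pics/s7.png

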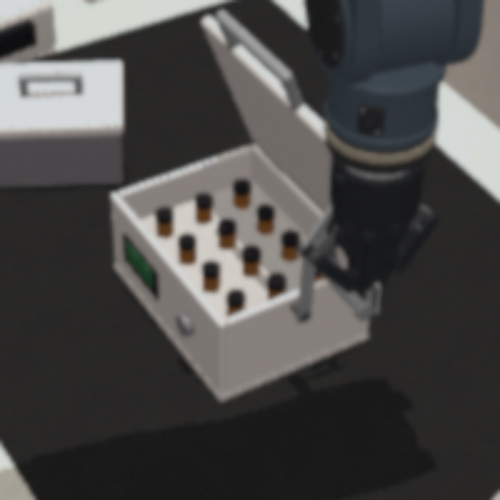

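The lower link has swung forward and the lid is still up, so I continue pushing.

>>> {"api": "move_arm", "payload": {"targets": [[0, 0.004, 0, 0, 0, 0], [0, 0.008, 0, 0, 0, 0], [0, 0.012, 0, 0, 0, 0], [0, 0.016, 0, 0, 0, 0], [0, 0.02, 0, 0, 0, 0], [0, 0.024, 0, 0, 0, 0], [0, 0.028, 0, 0, 0, 0], [0, 0.032, 0, 0, 0, 0], [0, 0.035, 0, 0, 0, 0], [0, 0.035, 0, 0, 0, 0], [0, 0.035, 0, 0, 0, 0], [0, 0.035, 0, 0, 0, 0]]}}

```text
clock: 13.92
position: [0.5384, -0.114, 0.1342]
eef_rot: [[0.004, -1.0, 0.006], [-1.0, -0.004, 0.0], [-0.0, -0.006, -1.0]]
ft_force: [0.6, -0.4, -1.2]
finger_gap: -0.0
```

>>> {"api": "move_arm", "payload": {"targets": [[0, 0, 0, 0, 0, 0], [0, 0, 0, 0, 0, 0], [0, 0, 0, 0, 0, 0], [0, 0, 0, 0, 0, 0], [0, 0, 0, 0, 0, 0], [0, 0, 0, 0, 0, 0], [0, 0, 0, 0, 0, 0], [0, 0, 0, 0, 0, 0], [0, 0, 0, 0, 0, 0], [0, 0, 0, 0, 0, 0], [0, 0, 0, 0, 0, 0], [0, 0, 0, 0, 0, 0]]}}

```text
clock: 14.92
position: [0.5384, -0.114, 0.1342]
eef_rot: [[0.004, -1.0, 0.006], [-1.0, -0.004, 0.0], [-0.0, -0.006, -1.0]]
ft_force: [-0.1, 0.7, -0.7]
finger_gap: -0.0
```

```bash
python3 - <<'E'
from h import *
s=camera("side")[130:330,220:420,::-1]; cv2.imwrite("pics/s8.png",cv2.resize(s,(500,500)))
E
```

```text
(no output)
```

View pics/s8.png

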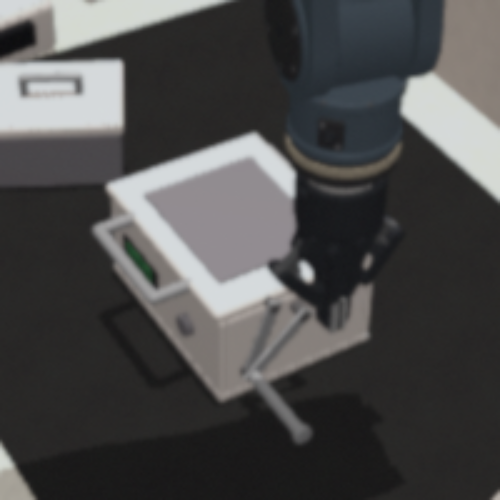

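The lid is shut, the brace is folded and there's no contact force. I'll raise the arm clear and compare against the first image numerically.

>>> {"api": "move_arm", "payload": {"targets": [[0, 0, -0.02, 0, 0, 0], [0, 0, -0.045, 0, 0, 0], [0, 0, -0.07, 0, 0, 0], [0, 0, -0.1, 0, 0, 0], [0, 0, -0.13, 0, 0, 0], [0, 0, -0.16, 0, 0, 0], [0, 0, -0.18, 0, 0, 0], [0, 0, -0.19, 0, 0, 0], [0, 0, -0.19, 0, 0, 0], [0, 0, -0.19, 0, 0, 0], [0, 0, -0.19, 0, 0, 0], [0, 0, -0.19, 0, 0, 0]]}}

```text
clock: 15.97
position: [0.5369, -0.1139, 0.3231]
eef_rot: [[0.004, -1.0, 0.004], [-1.0, -0.004, 0.0], [-0.0, -0.004, -1.0]]
ft_force: [0.3, -0.1, -0.5]
finger_gap: 0.002
```

```bash
python3 - <<'E'
from h import *
s=camera("side")[:,:,::-1]; a=cv2.imread("pics/side0.png")
g=lambda i,r:cv2.cvtColor(np.ascontiguousarray(i[r[0]:r[1],r[2]:r[3]]),cv2.COLOR_BGR2GRAY).astype(np.float32)
for n,r in dict(case=(150,210,205,275),bottle=(340,425,365,412),beaker=(320,385,410,460),bar=(205,255,255,295),brace=(245,310,310,350)).items():
    A,B=g(a,r),g(s,r); print(n,cv2.phaseCorrelate(A,B),np.abs(A-B).mean())
cv2.imwrite("pics/s9.png",cv2.resize(np.ascontiguousarray(s),None,fx=1,fy=1))
E
```

```text
case ((0.03311362773649762, -0.03091314359211239), 1.0065607461664412) 0.32785714
bottle ((-0.027595766508834885, -0.03546555316985689), 0.981876939755899) 0.44405508
beaker ((0.03284173816301461, 0.005561171921684149), 0.9766162247127956) 0.3836923
bar ((-0.0014565475092460645, 0.0016692367691497623), 1.0076905212402343) 0.311
brace ((-0.05668555739280379, 0.07952659717106059), 0.954776317709022) 4.668077
```

View pics/s9.png

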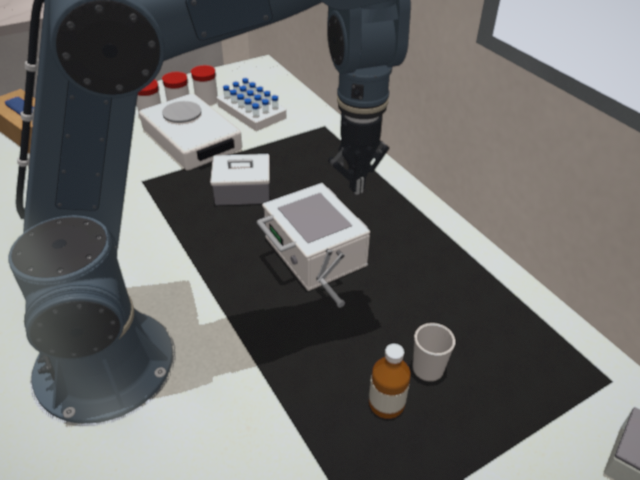

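The lid bar is back at its first-picture place (259,221) and the pin head at (341,302). The case, bottle and beaker are unmoved and the arm is clear, so I'll hand in.

```bash
python3 -c "
from cell import *
print(close_job())"
```

```text
the job is handed in; nothing more can be done
None
```

The job is done and handed in at about 16 s on the robot's clock. No verdict was reported.

- **Opening:** I gripped the lid's bar and raised the lid to about 1.29 rad. When I loosened the fingers, the spring snapped the brace into lock.
- **Standing open:** The lid stood on the brace by itself for over 4 s with the gripper clear of it. A picture partway through showed it standing.
- **Closing:** I pushed the knee pin forward with closed fingers until the brace folded and the lid sank fully shut.

**Last checks:**
- The bar, case, bottle and beaker images matched the first picture to within 0.05 px. The brace matched within 0.1 px, though its brightness differed because the arm's shadow fell there.
- The wrist force was about 0 N with the arm raised clear. The largest reading I saw was about 21 N.
- The brace had not locked while I still held the bar, only once I loosened the grip. The locked pin stood about 3 mm further back than the nominal position, and I allowed for that. No check failed.

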